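# Dress the coin dealer's display mat

## Robot

A 7-joint arm with a two-finger parallel gripper is mounted at the origin on the work surface. World frame = base frame: x ahead of the robot, y to its left, z up, the work surface at z = 0. Lengths are in mm, angles in rad, forces in N, time in s.
With the tool pointing down it reaches from about 400 to 875 mm from the base axis. Payload 4.4 kg.
Tool frame: the origin (TCP) lies where the fingers leave the gripper's body, on its centre line; the fingertips stand 73 mm ahead of it and the grasp point (between the pads) lies 54 mm ahead of it; z points along the fingers, y is the line along which they close (so a half turn about z gives the same grasp; the last joint's range is limited). The gripper opens to 85 mm and grips with 20 to 120 N. Pads are 22 mm wide; open, the fingers measure 114 mm over their backs; the gripper's body (76 mm by 85 mm) begins 54 mm behind the grasp point. The pads swing forward as they close: fully open they stand 13 mm farther back than shut.
Start: joints at [-1.266, 0.628, 0.038, 1.517, -0.027, 0.996, -0.02], TCP at [235.514, 605.846, 303.913] pointing down, gripper open.
Joint ranges: [-3.06, 3.06], [-0.37, 2.12], [-1.25, 1.32], [0.18, 2.47], [-1.1, 4.24], [0.23, 1.98], [-2.94, 2.94]. Speed limits (rad/s): [2.57, 2.57, 3.14, 3.14, 3.14, 3.14, 3.14].

## Interface

Orientations are given as [roll, pitch, yaw] about the fixed x, y, z axes, in that order (R = Rz(yaw) Ry(pitch) Rx(roll)).
In Python, from cell import ctrl gives the robot as it stands.
- The arm moves only by the tool send_rows, never from a script. Its argument "rows" is a list that holds one entry, the list of rows, each a list of 6 numbers: the shift along the tool's x, y, z in cm, then the turn, a rotation vector about the tool's x, y, z in rad. In form: [[[tx, ty, tz, wx, wy, wz], ...]]. A call has 1 to 10 rows; each row is the pose to reach, as a shift and turn from the pose commanded when the call began, along the tool's axes at that moment; what a row does not reach only later rows make up. A row lasts 1/10 s, in which the tool goes at most 50 mm and 8.59 degrees, less where a joint would pass 70% of its speed; a pose out of reach is approached as far as the arm can. A call with a gripper value outside its range is refused whole. "grip" is the closure in counts, from 0 (fully open) to 255 (shut), set as the call begins (left out, the last holds). The fingers move at their own pace and stop on an object; the grip force is fixed at half the most. Time passes only in rows, so rows that repeat a pose let the fingers close. It gives the time, the measured TCP pose, the force, the opening and the grip force at its end, in the units of the state.
- ctrl.read_state(): the state, without advancing time (a new reading comes with each control period).
- ctrl.get_image(name): name is "scene" or "top" or "wrist"; returns a dict with "pixels" (400x640x3 uint8, red, green, blue), "fx", "fy", "cx", "cy" (pixels), "extrinsics" (4x4, takes a point from camera to world coordinates); the wrist camera has in their place "mount" (4x4, takes a point from camera to tool coordinates, whose origin is the TCP and whose axes are the flange's). Camera axes: x right, y up, looking along -z (the intrinsics and any distortion apply to the point x, -y, -z); pixel columns grow to the right and rows downward; lengths in mm; the calibration is good to about 2 mm. The wrist camera is an equidistant fisheye: a pixel r from the principal point sees the ray r / f radians off the axis. A picture is of the moment at which its call begins: read the wrist's pose just before it. There is no depth.
- ctrl.finish_job(): hands the job in; it is judged then, once.
The state is a dict: "clock": time; "qpos": joint angles; "qd": joint speeds; "tau": joint torques, N m; "eef_pos": TCP position; "tool_rot": TCP orientation; "force": force on the tool from outside, world axes, zero at the start; "torque": the same for the moment, N m; "width": finger opening in mm; "gripper_force": force on a finger pad.
Only numpy, scipy, OpenCV 4.12 (cv2) and the standard library are available. Lean on these libraries where they do the work, as an engineer would, in place of code of your own. Each camera call takes 0.05 s, during which the arm holds its last target. There are 200 camera calls.

## Task

Dress the display mat on the coin counter: lay the oblong coin slab flat in the middle of the oblong black plinth, its long sides parallel to the plinth's, with the large round coin capsule lying in the middle on top of the slab; stand the coin tube upright on the mat halfway between the centres of the two plinths; and lay the small round capsule on the mat straight behind the round plinth (towards the mat's far long edge, away from the robot, square to the mat), with a gap of about 20 mm between them. Leave the magnifier where it lies.

Things in the scene. Friction and masses are not known exactly. Their poses are not given: they have to be found in the camera images.
- mat: grey felt mat, fixed, 180 mm (x) by 390 mm (y), 3 mm thick, turned by up to 7 degrees. Origin on its underside (height 0), halfway between the centres of the two plinths; x points away from the robot to the far long edge (110 mm off; near edge 70 mm), y runs along the row of plinths, which stand at y = +135 and -135 mm (which on which side varies)
- oblong_plinth: flat black oblong display plinth, fixed on the mat, 80 mm (x) by 104 mm (y) by 18 mm high, bare on top (top 21 mm above the counter). Origin at the centre of its underside, axes parallel to the mat's
- round_plinth: flat black round display plinth, fixed on the mat, 80 mm across, 18 mm high, with a brass medal (58 mm across, 6 mm thick) fixed on top. Origin at the centre of its underside, axes parallel to the mat's: its x axis points straight behind it
- slab_center (a point): loose oblong coin slab, a flat clear and white plastic case with a silver coin in it, 60 mm (x) by 84 mm (y) by 18 mm thick, 80 to 140 g, lying flat on the counter. Point at its centre, 9 mm above its underside
- large_capsule_center (a point): loose large round coin capsule, clear and white plastic with a silver coin in it, 50 mm across, 16 mm thick, 50 g, lying flat on the counter. Point at its centre, 8 mm above its underside
- small_capsule_center (a point): loose small round coin capsule, same make, 34 mm across, 16 mm thick, 34 g, lying flat on the counter. Point at its centre, 8 mm above its underside
- tube_center (a point): loose white plastic coin tube with a grey cap, upright cylinder 38 mm across (cap 39 mm), 75 mm high, 150 to 290 g, standing on the counter. Point at its centre, 37.5 mm above its foot
- magnifier: black hand magnifier lying loose on the counter among the things, to be left alone: lens ring 42 mm across and a handle, 101 mm long, 10 mm thick. Origin on its underside, 28 mm from the centre of the lens ring; the ring lies towards its +x axis (reaching 49 mm), the handle towards -x (reaching 52 mm)

How it is judged (in metres and radians):
At the end, for the whole second after the job is handed in: Flat and at rest: slab within 12 mm (x, y) of the oblong plinth's centre, parallel within 0.2 rad; large capsule within 12 mm of the slab's centre; tube upright within 15 mm of the plinths' midpoint; small capsule on the mat behind the round plinth, gap 5 to 35 mm, sideways within 15 mm (x of slab_center in the frame of oblong_plinth between -0.012 and 0.012 m and y of slab_center in the frame of oblong_plinth between -0.012 and 0.012 m and height (world z) of slab_center between 0.0265 and 0.0335 m and angle between the y axis of slab_center and the y axis of oblong_plinth, either way round below 0.2 rad and horizontal distance between large_capsule_center and slab_center below 0.012 m and height (world z) of large_capsule_center between 0.0435 and 0.0505 m and horizontal distance between tube_center and mat below 0.015 m and height (world z) of tube_center between 0.037 and 0.044 m and x of small_capsule_center in the frame of round_plinth between 0.062 and 0.092 m and y of small_capsule_center in the frame of round_plinth between -0.015 and 0.015 m and height (world z) of small_capsule_center between 0.0075 and 0.0145 m and linear speed of each of slab, large_capsule, small_capsule, tube below 0.02 m/s and angle between each of slab_center, large_capsule_center, small_capsule_center, tube_center's own z axis and vertical below 0.12 rad); the robot touches nothing.
It fails at once if the magnifier is moved by more than 15 mm (distance of magnifier from where it was at the start of the episode above 0.015 m).
It also fails if it takes over 109 s, if anything falls off the work surface, if the arm or the gripper's body presses on something with over 40 N, if the wrist force passes 120 N, or if a joint passes its speed limit or range.

## Working session

There is one attempt and no reset: what is moved stays moved. The work goes in short steps, Python scripts to look and compute and a tool call to move; the robot and the scene stay as the last step left them, time stands still between calls to the robot, and variables do not carry over. Pictures are saved under pics/ and viewed, at most 14 in all, crops included, and the job is handed in when it is done.

Besides the shell and the picture viewer there is one more tool, called as name([rows], argument=value, ...), one row to a line, values as JSON. send_rows: Moves the arm, as the interface text tells. Its arguments: {"type":"object","properties":{"rows":{"type":"array","items":{"type":"array","items":{"type":"array","items":{"type":"number"}}}},"grip":{"type":"number"}},"required":["rows"]}

```bash
mkdir -p pics; ls
python3 - <<'E'
from cell import ctrl
import cv2
s=ctrl.read_state();print(s)
for n in("top","scene"):
    im=ctrl.get_image(n);cv2.imwrite(f"pics/{n}0.png",im["pixels"][:,:,::-1]);print(n,im["fx"],im["fy"],im["cx"],im["cy"],im["extrinsics"],[k for k in im])
E
```

```text
pics
{'clock': 0.0, 'qpos': array([-1.26580043,  0.62933748,  0.03845032,  1.51837727, -0.02703214,
        0.99627205, -0.0200343 ]), 'qd': array([-3.89869042e-04,  1.04331134e-03, -5.11320404e-04, -2.14601770e-03,
        1.40002907e-04,  1.34304252e-03,  9.27334304e-05]), 'tau': array([ 6.86517214e-04, -5.63396394e+01,  1.22635826e+00, -1.93447065e+01,
        1.10258340e-02,  1.04592644e-02, -6.89769436e-06]), 'eef_pos': array([235.32545844, 605.3862912 , 302.99173128]), 'tool_rot': array([-3.13971645e+00,  2.41539801e-06,  2.77073800e+00]), 'force': array([-0.42514395,  0.09831743,  0.29916252]), 'torque': array([ 0.03414007, -0.04389973, -0.04121777]), 'gripper_force': 0.0, 'width': 85.62389408727037}
top 382.52553637905385 382.52553637905385 314.5324053922832 200.04590870100338 [[-3.18867509e-03  9.85220147e-01 -1.71263231e-01  4.08024366e+02]
 [-9.99680293e-01 -7.43637005e-03 -2.41663428e-02 -9.66053370e+00]
 [-2.50827446e-02  1.71131418e-01  9.84928877e-01  9.09286797e+02]
 [ 0.00000000e+00  0.00000000e+00  0.00000000e+00  1.00000000e+00]] ['pixels', 'fx', 'fy', 'cx', 'cy', 'extrinsics']
scene 390.2226634227809 390.2226634227809 313.8224111190231 197.60414939210034 [[ 4.65401465e-01 -6.36474286e-01  6.15062565e-01  1.08644143e+03]
 [ 8.85009717e-01  3.24727123e-01 -3.33631677e-01 -2.89478280e+02]
 [ 1.26204865e-02  6.99609019e-01  7.14414407e-01  6.82824670e+02]
 [ 0.00000000e+00  0.00000000e+00  0.00000000e+00  1.00000000e+00]] ['pixels', 'fx', 'fy', 'cx', 'cy', 'extrinsics']
```

View pics/top0.png

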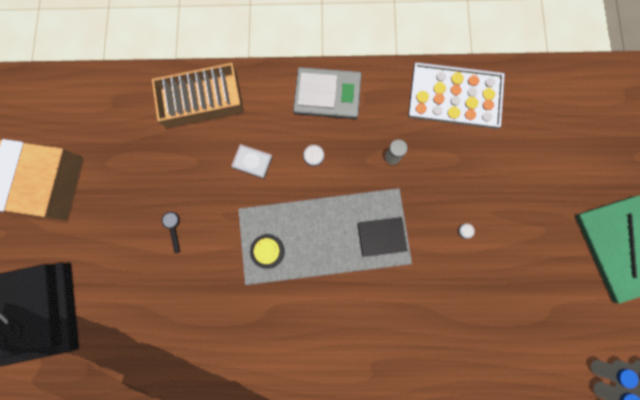

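View pics/scene0.png

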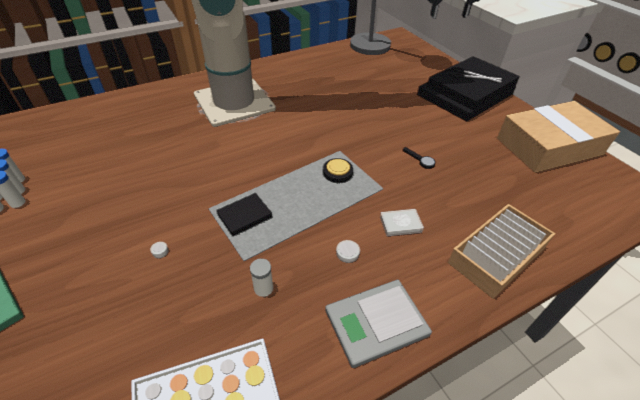

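The top view shows the slab at (252,160), the large capsule at (314,155), the tube at (398,150) and the small capsule at (467,231). The round plinth is at (267,251), the oblong plinth at (383,237) and the magnifier at (172,230). I'll enlarge for exact pixels.

Run:
```python
import cv2
i=cv2.imread("pics/top0.png")
cv2.imwrite("pics/topc.png",cv2.resize(i[130:290,225:485],None,fx=3,fy=3,interpolation=cv2.INTER_CUBIC))
i=cv2.imread("pics/scene0.png")
cv2.imwrite("pics/scenec.png",cv2.resize(i[140:300,140:430],None,fx=2.75,fy=2.75,interpolation=cv2.INTER_CUBIC))
```

```text
(no output)
```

View pics/topc.png

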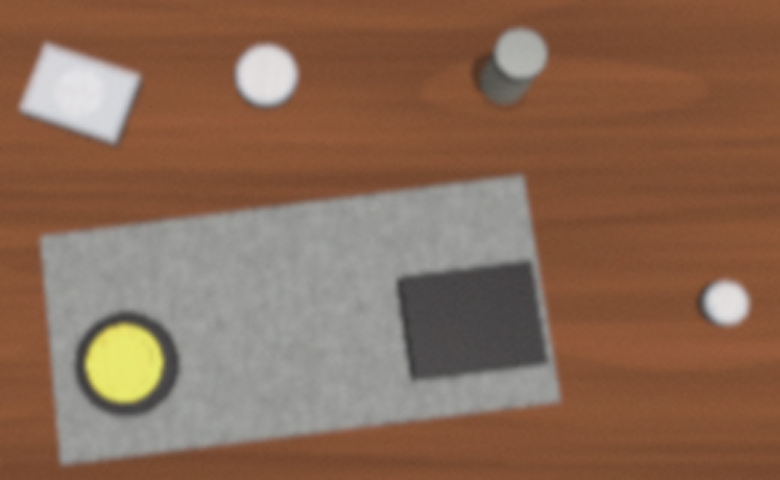

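View pics/scenec.png

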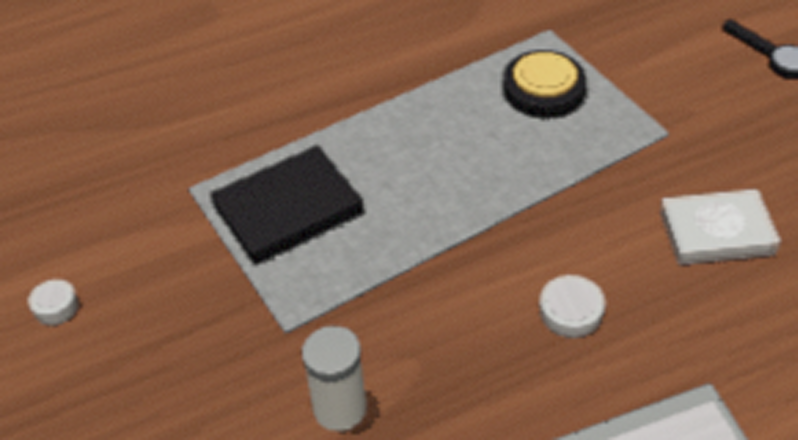

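Enlarged pixels are read. In the top crop, the slab corners are (45,43), (140,73), (117,139) and (22,105). Capsules are at (267,74) and (727,302), the tube cap at (521,53) and the medal at (124,362). Mat corners are (41,237), (524,176), (560,402) and (62,465).

```bash
cat > h.py <<'E'
import numpy as np
from cell import ctrl
from scipy.spatial.transform import Rotation as R
TOP=dict(f=382.52553637905385,c=(314.5324,200.0459),E=np.array([[-3.18867509e-03,9.85220147e-01,-1.71263231e-01,4.08024366e+02],[-9.99680293e-01,-7.43637005e-03,-2.41663428e-02,-9.6605337],[-2.50827446e-02,1.71131418e-01,9.84928877e-01,9.09286797e+02]]))
SC=dict(f=390.2226634,c=(313.8224,197.6041),E=np.array([[4.65401465e-01,-6.36474286e-01,6.15062565e-01,1.08644143e+03],[8.85009717e-01,3.24727123e-01,-3.33631677e-01,-2.8947828e+02],[1.26204865e-02,6.99609019e-01,7.14414407e-01,6.8282467e+02]]))
def pt(c,u,v,z):
    d=c["E"][:,:3]@np.array([(u-c["c"][0])/c["f"],-(v-c["c"][1])/c["f"],-1]);o=c["E"][:,3]
    return (o+d*(z-o[2])/d[2])[:2]
def go(x,y,z,yaw):
    """row (cm, rotvec) from now to world grasp target; z = grasp point height, tool down; prints both half-turn choices"""
    s=ctrl.read_state();T=R.from_euler('xyz',s["tool_rot"])
    d=T.inv().apply(np.array([x,y,z+54])-s["eef_pos"])/10
    for k in(0,np.pi):
        w=(T.inv()*R.from_euler('xyz',[np.pi,0,yaw+k])).as_rotvec();print(d.round(2),w.round(3))
E
python3 - <<'E'
from h import *
a=lambda x,y:((x+.5)/3+224.5,(y+.5)/3+129.5)
b=lambda x,y:((x+.5)/2.75+139.5,(y+.5)/2.75+139.5)
data=dict(slab=(18,[(45,43),(140,73),(117,139),(22,105)],[(683,250),(778,240),(758,191),(662,197)]),
large=(16,[(267,74)],[(573,299)]),tube=(75,[(521,53)],[(331,352)]),small=(16,[(727,302)],[(54,297)]),
mat=(3,[(41,237),(524,176),(560,402),(62,465)],[(667,132),(287,331),(191,189),(550,30)]),
obl=(21,[(400,278),(530,263),(546,361),(413,379)],[(363,203),(257,257),(213,197),(320,147)]),medal=(27,[(124,362)],[(546,72)]))
for k,(z,t,s) in data.items():
    P=np.array([pt(TOP,*a(*p),z) for p in t]);Q=np.array([pt(SC,*b(*p),z) for p in s])
    print(k,P.mean(0).round(1),Q.mean(0).round(1))
    if len(t)>1: print(P.round(0).tolist(),Q.round(0).tolist(),[np.linalg.norm(P[i]-P[i-1]).round() for i in range(4)], [np.degrees(np.arctan2(*(P[i]-P[i-1]))).round(1) for i in range(4)])
# magnifier
print([pt(TOP,u,v,8).round() for u,v in((171,220),(177,251))])
E
```

```text
slab [663.5 164.2] [665.6 166.4]
[[703.0, 194.0], [677.0, 117.0], [623.0, 134.0], [651.0, 212.0]] [[679.0, 120.0], [706.0, 195.0], [655.0, 214.0], [623.0, 138.0]] [np.float64(55.0), np.float64(82.0), np.float64(57.0), np.float64(83.0)] [np.float64(108.2), np.float64(-161.5), np.float64(-72.1), np.float64(20.4)]
large [675.7  14. ] [679.1  16.4]
tube [ 672.4 -178.7] [ 678.6 -178.7]
small [ 489.5 -340.7] [ 495.1 -337.6]
mat [479.9  -8.2] [484.6  -5.9]
[[546.0, 196.0], [593.0, -191.0], [414.0, -212.0], [367.0, 174.0]] [[548.0, 197.0], [597.0, -188.0], [420.0, -209.0], [372.0, 177.0]] [np.float64(180.0), np.float64(391.0), np.float64(180.0), np.float64(389.0)] [np.float64(83.0), np.float64(173.1), np.float64(-96.5), np.float64(-6.9)]
obl [ 476.3 -143.6] [ 486.5 -142.7]
[[509.0, -89.0], [520.0, -190.0], [445.0, -199.0], [431.0, -97.0]] [[518.0, -90.0], [533.0, -187.0], [455.0, -198.0], [441.0, -97.0]] [np.float64(78.0), np.float64(101.0), np.float64(76.0), np.float64(103.0)] [np.float64(84.0), np.float64(173.7), np.float64(-96.8), np.float64(-7.4)]
medal [445.1 123.9] [449.6 125.3]
[array([519., 356.]), array([445., 337.])]
```

```bash
python3 -c "
from h import *
go(664.5,165.3,120,1.245)"
```

```text
[-55.95 -25.45  12.95] [-1.000e-03  1.000e-03  1.526e+00]
[-55.95 -25.45  12.95] [-1.000e-03 -1.000e-03 -1.616e+00]
```

send_rows([
  [[-56,-25.4,13,0,0,1.526],[-56,-25.4,13,0,0,1.526],[-56,-25.4,13,0,0,1.526],[-56,-25.4,13,0,0,1.526],[-56,-25.4,13,0,0,1.526],[-56,-25.4,13,0,0,1.526],[-56,-25.4,13,0,0,1.526],[-56,-25.4,13,0,0,1.526],[-56,-25.4,13,0,0,1.526],[-56,-25.4,13,0,0,1.526]],
], grip=0)

```text
clock: 1.1
eef_pos: [578.4, 254.6, 199.8]
tool_rot: [-3.141, 0.0, 1.265]
force: [0.6, 1.1, -0.6]
width: 85.2
gripper_force: 0.0
```

```bash
python3 -c "
from h import *
print(ctrl.read_state())
go(664.5,165.3,120,1.245)"
```

```text
{'clock': 1.1, 'qpos': array([-0.68767282,  0.7570167 ,  0.38758063,  1.67182487, -0.37531538,
        0.78768107, -0.43380827]), 'qd': array([ 0.62016615,  0.38765067,  0.3018367 , -0.39378633, -0.39681899,
        0.13197024, -0.45850467]), 'tau': array([-2.07938790e+00, -5.93502116e+01,  6.63453475e+00, -1.32443056e+01,
        5.38824834e-01,  1.64238136e-02,  5.14804535e-01]), 'eef_pos': array([578.42919172, 254.64314506, 199.76920045]), 'tool_rot': array([-3.14104605e+00,  1.48031247e-04,  1.26494936e+00]), 'force': array([ 0.57540005,  1.05546554, -0.58850382]), 'torque': array([ 0.00468501, -0.0154789 , -0.04048619]), 'gripper_force': 0.0, 'width': 85.21552475207594}
[-5.93 10.9   2.57] [-0.001  0.     0.02 ]
[-5.93 10.9   2.57] [-0.000e+00 -1.000e-03 -3.122e+00]
```

send_rows([
  [[-5.4,10.5,2.5,0,0,0],[-5.4,10.5,2.5,0,0,0],[-5.4,10.5,2.5,0,0,0],[-5.4,10.5,2.5,0,0,0],[-5.4,10.5,2.5,0,0,0],[-5.4,10.5,2.5,0,0,0]],
])

```text
clock: 1.7
eef_pos: [660.8, 175.6, 175.3]
tool_rot: [-3.14, -0.001, 1.273]
force: [-0.2, 0.8, -0.0]
width: 85.5
gripper_force: 0.0
```

Run:
```python
from h import *
import cv2
s=ctrl.read_state();print(s["eef_pos"],s["tool_rot"])
go(664.5,165.3,19,1.245)
im=ctrl.get_image("wrist");cv2.imwrite("pics/w1.png",im["pixels"][:,:,::-1]);print({k:v for k,v in im.items() if k!="pixels"})
```

```text
[660.76025044 175.58001402 175.32080847] [-3.13984381e+00 -1.04234808e-03  1.27305992e+00]
[-0.88  0.68 10.23] [-0.002 -0.001  0.028]
[-0.88  0.68 10.23] [ 2.000e-03 -3.000e-03 -3.114e+00]
{'fx': 309.70691628693146, 'fy': 309.70691628693146, 'cx': 322.13227465318846, 'cy': 200.68266274147334, 'mount': array([[-1.71617643e-03,  9.63002247e-01,  2.69487896e-01,
         6.79042002e+01],
       [ 9.99998501e-01,  1.59117553e-03,  6.82287594e-04,
         1.44946527e-01],
       [ 2.28241942e-04,  2.69488663e-01, -9.63003535e-01,
        -7.00990260e+01],
       [ 0.00000000e+00,  0.00000000e+00,  0.00000000e+00,
         1.00000000e+00]])}
```

View pics/w1.png

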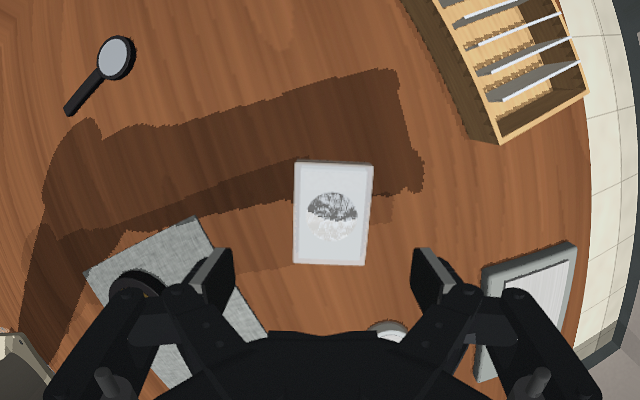

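The wrist picture shows the slab, with top corners at (295,162), (373,165), (365,265) and (293,263), between the open fingers. I'll compute its pose from these.

```bash
cat >> h.py <<'E'
M=np.array([[-1.71617643e-03,9.63002247e-01,2.69487896e-01,67.9042],[9.99998501e-01,1.59117553e-03,6.82287594e-04,.1449],[2.28241942e-04,2.69488663e-01,-9.63003535e-01,-70.099026]])
def wpt(u,v,z,s):
    du,dv=u-322.1323,v-200.6827;r=np.hypot(du,dv);t=r/309.70692
    d=np.array([np.sin(t)*du/r,-np.sin(t)*dv/r,-np.cos(t)])
    T=R.from_euler('xyz',s["tool_rot"]);d=T.apply(M[:,:3]@d);o=T.apply(M[:,3])+s["eef_pos"]
    return (o+d*(z-o[2])/d[2])[:2]
E
python3 - <<'E'
from h import *
s=ctrl.read_state()
P=np.array([wpt(u,v,18,s) for u,v in((295,162),(373,165),(365,265),(293,263))])
print(P.round(1),P.mean(0),[np.linalg.norm(P[i]-P[i-1]) for i in range(4)])
E
```

```text
[[651.4 214.5]
 [706.5 195.3]
 [679.5 116.7]
 [623.3 136.2]] [665.15228251 165.66718781] [np.float64(83.18380474236318), np.float64(58.3078169747665), np.float64(83.09013705379051), np.float64(59.51937189497955)]
```

send_rows([
  [[-0.84,0.72,3,0,0,0.038],[-0.84,0.72,6,0,0,0.038],[-0.84,0.72,8,0,0,0.038],[-0.84,0.72,9.5,0,0,0.038],[-0.84,0.72,10.2,0,0,0.038],[-0.84,0.72,10.2,0,0,0.038],[-0.84,0.72,10.2,0,0,0.038],[-0.84,0.72,10.2,0,0,0.038]],
])

```text
clock: 2.55
eef_pos: [667.1, 163.5, 74.8]
tool_rot: [3.14, -0.001, 1.233]
force: [-0.2, -0.7, -0.6]
width: 85.7
gripper_force: 0.0
```

send_rows([
  [[0,0,0,0,0,0],[0,0,0,0,0,0],[0,0,0,0,0,0],[0,0,0,0,0,0],[0,0,0,0,0,0],[0,0,0,0,0,0],[0,0,0,0,0,0],[0,0,0,0,0,0]],
], grip=255)

```text
clock: 3.35
eef_pos: [666.9, 163.4, 74.6]
tool_rot: [3.14, -0.001, 1.233]
force: [-0.3, 0.2, 6.4]
width: 58.4
gripper_force: 65.9
```

send_rows([
  [[0,0,-3,0,0,0],[0,0,-6,0,0,0],[0,0,-9,0,0,0],[0,0,-11,0,0,0],[0,0,-11,0,0,0],[0,0,-11,0,0,0],[0,0,-11,0,0,0]],
])

```text
clock: 4.05
eef_pos: [665.3, 163.3, 181.9]
tool_rot: [-3.139, 0.001, 1.233]
force: [-0.1, -0.2, -1.9]
width: 58.0
gripper_force: 65.2
```

Run:
```python
from h import *
s=ctrl.read_state();print(s["eef_pos"],s["tool_rot"],s["width"],s["force"])
go(479.7,-144.8,126,1.69)
```

```text
[665.26807775 163.28899086 181.86776395] [-3.13910472e+00  1.30305961e-03  1.23279565e+00] 58.03892446652529 [-0.13793095 -0.18916474 -1.92284272]
[-35.22  -7.29   0.25] [-0.003  0.001 -0.457]
[-35.22  -7.29   0.25] [1.000e-03 4.000e-03 2.684e+00]
```

send_rows([
  [[-4,-0.8,0,0,0,-0.05],[-8,-1.6,0,0,0,-0.1],[-12,-2.5,0,0,0,-0.15],[-16,-3.3,0,0,0,-0.2],[-20,-4.1,0,0,0,-0.25],[-24,-5,0,0,0,-0.3],[-28,-5.8,0,0,0,-0.35],[-32,-6.6,0,0,0,-0.4],[-34.2,-7.1,0,0,0,-0.44],[-35.2,-7.3,0,0,0,-0.457]],
])

```text
clock: 5.05
eef_pos: [478.4, -146.9, 182.6]
tool_rot: [-3.139, -0.0, 1.686]
force: [-0.1, 0.6, -0.5]
width: 58.2
gripper_force: 65.1
```

send_rows([
  [[0,0,0,0,0,0],[0,0,0,0,0,0],[0,0,0,0,0,0],[0,0,0,0,0,0],[0,0,0,0,0,0],[0,0,0,0,0,0]],
])

```text
clock: 5.65
eef_pos: [480.9, -144.0, 183.5]
tool_rot: [3.142, -0.0, 1.691]
force: [0.1, -0.8, -1.5]
width: 58.4
gripper_force: 65.1
```

Run:
```python
from h import *
import cv2
s=ctrl.read_state();print(s["eef_pos"],s["tool_rot"],s["width"],s["force"])
go(479.7,-144.8,43,1.69)
im=ctrl.get_image("wrist");cv2.imwrite("pics/w2.png",im["pixels"][:,:,::-1])
```

```text
[ 480.90371104 -144.02424606  183.45541306] [ 3.14153326e+00 -1.00313831e-04  1.69067468e+00] 58.43898388428283 [ 0.1314579  -0.8200289  -1.52089826]
[-0.06 -0.13  8.65] [ 0.    -0.     0.001]
[-0.06 -0.13  8.65] [ 0.     0.    -3.141]
```

View pics/w2.png

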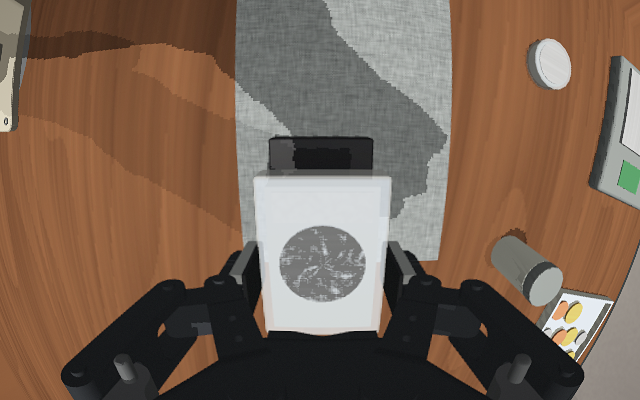

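The slab is held square, with the plinth edge ahead of it at (270,140)–(372,140). I'll check where that edge's midpoint should be.

Run:
```python
from h import *
s=ctrl.read_state()
a,b=wpt(270,139,21,s),wpt(372.5,139,21,s)
print(a,b,np.linalg.norm(a-b),(a+b)/2+52*np.array([.12,-.993]))
c=[wpt(*p,64,s) for p in((254,178),(391,178))]
print(c,(c[0]+c[1])/2-s["eef_pos"][:2], "slab far edge mid approx")
```

```text
[435.688382   -98.03800909] [512.50850571 -88.96972914] 77.35350740703473 [ 480.33844385 -145.13986912]
[array([ 434.39586929, -119.72800332]), array([ 520.66701926, -109.50294479])] [-3.2780675 29.6122888] slab far edge mid approx
```

send_rows([
  [[-0.15,-0.1,2.5,0,0,0],[-0.15,-0.1,5,0,0,0],[-0.15,-0.1,7,0,0,0],[-0.15,-0.1,8,0,0,0],[-0.15,-0.1,8.5,0,0,0],[-0.15,-0.1,8.6,0,0,0],[-0.15,-0.1,8.7,0,0,0],[-0.15,-0.1,8.7,0,0,0],[-0.15,-0.1,8.7,0,0,0],[-0.15,-0.1,8.7,0,0,0]],
])

```text
clock: 6.7
eef_pos: [480.1, -146.2, 96.9]
tool_rot: [3.141, 0.0, 1.69]
force: [-0.5, 1.4, -0.4]
width: 58.2
gripper_force: 65.1
```

send_rows([
  [[0,0,0,0,0,0],[0,0,0,0,0,0],[0,0,0,0,0,0],[0,0,0,0,0,0]],
])

```text
clock: 7.1
eef_pos: [479.8, -146.2, 96.5]
tool_rot: [-3.142, -0.0, 1.69]
force: [0.1, 0.4, -1.0]
width: 58.5
gripper_force: 65.1
```

Not yet touching; down 1 mm more, release, and lift.

send_rows([
  [[0,0,0.05,0,0,0],[0,0,0.1,0,0,0],[0,0,0.1,0,0,0],[0,0,0.1,0,0,0]],
])

```text
clock: 7.5
eef_pos: [479.9, -146.2, 95.6]
tool_rot: [3.141, -0.0, 1.69]
force: [0.3, -0.1, 2.3]
width: 58.2
gripper_force: 65.4
```

send_rows([
  [[0,0,0,0,0,0],[0,0,0,0,0,0],[0,0,0,0,0,0],[0,0,0,0,0,0],[0,0,0,0,0,0],[0,0,0,0,0,0],[0,0,0,0,0,0],[0,0,0,0,0,0]],
], grip=0)

```text
clock: 8.3
eef_pos: [479.8, -146.2, 95.5]
tool_rot: [-3.142, -0.0, 1.69]
force: [-0.7, -0.1, 0.0]
width: 85.2
gripper_force: 0.0
```

send_rows([
  [[0,0,-1,0,0,0],[0,0,-3,0,0,0],[0,0,-6,0,0,0],[0,0,-9,0,0,0],[0,0,-12,0,0,0],[0,0,-12,0,0,0],[0,0,-12,0,0,0],[0,0,-12,0,0,0]],
])

```text
clock: 9.1
eef_pos: [479.3, -145.9, 215.0]
tool_rot: [-3.14, -0.001, 1.69]
force: [-0.2, 0.4, -0.3]
width: 85.5
gripper_force: 0.0
```

Run:
```python
from h import *
import cv2
s=ctrl.read_state();print(s["eef_pos"],s["tool_rot"],s["width"],s["force"])
im=ctrl.get_image("wrist");cv2.imwrite("pics/w3.png",im["pixels"][:,:,::-1])
go(677.4,15.2,120,1.69)
```

```text
[ 479.28439799 -145.88143785  215.03247867] [-3.14040156e+00 -6.38950457e-04  1.68993306e+00] 85.50939569919316 [-0.19055544  0.44519916 -0.34762622]
[13.64 21.6   4.05] [-0.002 -0.001 -0.   ]
[13.64 21.6   4.05] [-1.000e-03  3.000e-03  3.141e+00]
```

View pics/w3.png

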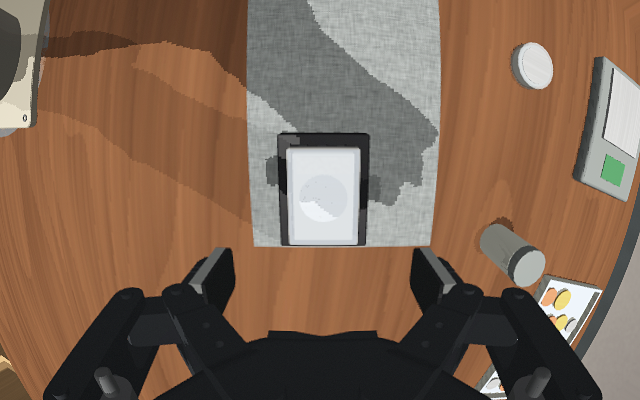

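The slab lies square on the plinth. Slab top corners are (286,148), (359,149), (358,244) and (287,244); plinth far corners are (279,133) and (369,133).

Run:
```python
from h import *
s=ctrl.read_state()
P=np.array([wpt(*p,39,s) for p in((286,148),(359,149),(358,244),(287,244))]);print(P.round(1),P.mean(0))
a,b=wpt(279,134,21,s),wpt(369,134,21,s);print(a,b,(a+b)/2+52*np.array([.12,-.993]))
```

```text
[[ 445.2 -106.8]
 [ 503.1 -100.7]
 [ 514.4 -181.8]
 [ 453.2 -189.1]] [ 478.97197866 -144.59259945]
[436.05147694 -97.42994274] [512.25380984 -88.37719879] [ 480.39264339 -144.53957077]
```

send_rows([
  [[2.5,4,0,0,0,0],[5,8,0,0,0,0],[7.5,12,0,0,0,0],[10,16,1,0,0,0],[12.5,20,3,0,0,0],[13.6,21.6,4,0,0,0],[13.6,21.6,4,0,0,0],[13.6,21.6,4,0,0,0],[13.6,21.6,4,0,0,0],[13.6,21.6,4,0,0,0]],
])

```text
clock: 10.15
eef_pos: [677.6, 12.8, 176.0]
tool_rot: [-3.141, 0.001, 1.688]
force: [0.4, -1.0, 0.3]
width: 85.6
gripper_force: 0.0
```

send_rows([
  [[0,0,0,0,0,0],[0,0,0,0,0,0],[0,0,0,0,0,0]],
])

```text
clock: 10.45
eef_pos: [678.1, 14.3, 175.9]
tool_rot: [3.141, -0.0, 1.689]
force: [0.4, -0.7, -0.4]
width: 85.5
gripper_force: 0.0
```

Run:
```python
from h import *
import cv2
s=ctrl.read_state();print(s["eef_pos"],s["tool_rot"],s["width"],s["force"])
im=ctrl.get_image("wrist");cv2.imwrite("pics/w4.png",im["pixels"][:,:,::-1])
go(677.4,15.2,21,1.69)
```

```text
[678.14505857  14.2655008  175.86736382] [ 3.14118278e+00 -1.28862290e-04  1.68937699e+00] 85.4540906085432 [ 0.35012072 -0.73633714 -0.39322298]
[ 0.09 -0.07 10.08] [ 0. -0. -0.]
[ 0.09 -0.07 10.08] [-0.    -0.     3.141]
```

View pics/w4.png

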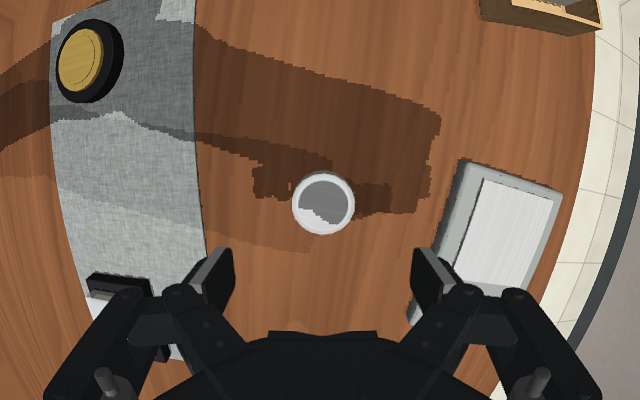

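The capsule's top is centred at (323.5,203), between the fingers; the scale is clear on the right.

Run:
```python
from h import *
s=ctrl.read_state();p=wpt(323.5,203,16,s);print(p);go(*p,21,1.69)
```

```text
[679.01195229  16.21204918]
[ 0.17  0.11 10.08] [ 0. -0. -0.]
[ 0.17  0.11 10.08] [-0.    -0.     3.141]
```

send_rows([
  [[0.15,0.1,3,0,0,0],[0.15,0.1,6,0,0,0],[0.15,0.1,8,0,0,0],[0.15,0.1,9.5,0,0,0],[0.15,0.1,10,0,0,0],[0.15,0.1,10,0,0,0],[0.15,0.1,10,0,0,0],[0.15,0.1,10,0,0,0],[0.15,0.1,10,0,0,0]],
])

```text
clock: 11.4
eef_pos: [679.6, 16.2, 76.5]
tool_rot: [3.14, 0.0, 1.69]
force: [0.7, 0.7, -0.4]
width: 85.8
gripper_force: 0.0
```

send_rows([
  [[0,0,0,0,0,0],[0,0,0,0,0,0],[0,0,0,0,0,0],[0,0,0,0,0,0],[0,0,0,0,0,0],[0,0,0,0,0,0],[0,0,0,0,0,0],[0,0,0,0,0,0]],
], grip=255)

```text
clock: 12.2
eef_pos: [679.4, 16.1, 76.3]
tool_rot: [3.141, 0.0, 1.69]
force: [-1.1, 0.3, 6.9]
width: 47.5
gripper_force: 61.9
```

send_rows([
  [[0,0,-3,0,0,0],[0,0,-6,0,0,0],[0,0,-9,0,0,0],[0,0,-11,0,0,0],[0,0,-11,0,0,0],[0,0,-11,0,0,0],[0,0,-11,0,0,0],[0,0,-11,0,0,0]],
])

```text
clock: 13.0
eef_pos: [678.1, 16.2, 183.8]
tool_rot: [-3.139, -0.0, 1.69]
force: [0.4, 0.1, -1.0]
width: 47.2
gripper_force: 61.8
```

Run:
```python
from h import *
s=ctrl.read_state();print(s["eef_pos"],s["tool_rot"],s["width"],s["force"])
go(479.3,-144.5,126,1.69)
```

```text
[678.14953145  16.15642518 183.78863897] [-3.13877625e+00 -2.45667700e-04  1.68979836e+00] 47.17461381680648 [ 0.35980535  0.11546796 -0.98578806]
[-13.59 -21.65   0.44] [-0.003 -0.    -0.   ]
[-13.59 -21.65   0.44] [-0.     0.004  3.141]
```

send_rows([
  [[-2.5,-4,0,0,0,0],[-5,-8,0,0,0,0],[-7.5,-12,0,0,0,0],[-10,-16,0,0,0,0],[-12.5,-20,0,0,0,0],[-13.6,-21.6,0,0,0,0],[-13.6,-21.6,0,0,0,0],[-13.6,-21.6,0,0,0,0],[-13.6,-21.6,0,0,0,0],[-13.6,-21.6,0,0,0,0]],
])

```text
clock: 14.0
eef_pos: [481.8, -143.3, 185.2]
tool_rot: [3.141, -0.0, 1.692]
force: [-0.1, 0.2, -0.9]
width: 47.9
gripper_force: 61.9
```

send_rows([
  [[0,0,0,0,0,0],[0,0,0,0,0,0],[0,0,0,0,0,0],[0,0,0,0,0,0]],
])

```text
clock: 14.4
eef_pos: [480.7, -144.5, 185.5]
tool_rot: [-3.142, -0.0, 1.69]
force: [-0.1, 0.7, -1.4]
width: 47.4
gripper_force: 61.9
```

Run:
```python
from h import *
s=ctrl.read_state();print(s["eef_pos"],s["tool_rot"],s["width"],s["force"])
go(479.3,-144.5,62,1.69)
```

```text
[ 480.69742046 -144.48105256  185.4561133 ] [-3.14155299e+00 -2.64970059e-06  1.68996288e+00] 47.424065131984456 [-0.08328625  0.69280613 -1.44119978]
[ 0.01 -0.14  6.95] [-0. -0. -0.]
[ 0.01 -0.14  6.95] [-0.     0.     3.142]
```

send_rows([
  [[0,-0.1,2,0,0,0],[0,-0.1,4,0,0,0],[0,-0.1,5.5,0,0,0],[0,-0.1,6.5,0,0,0],[0,-0.1,6.8,0,0,0],[0,-0.1,6.9,0,0,0],[0,-0.1,7,0,0,0],[0,-0.1,7,0,0,0],[0,-0.1,7,0,0,0],[0,-0.1,7,0,0,0]],
])

```text
clock: 15.4
eef_pos: [479.9, -144.7, 115.8]
tool_rot: [3.141, 0.0, 1.69]
force: [-0.4, 0.3, -1.6]
width: 47.3
gripper_force: 61.9
```

send_rows([
  [[0,0,0,0,0,0],[0,0,0,0,0,0],[0,0,0,0,0,0]],
])

```text
clock: 15.7
eef_pos: [479.6, -144.7, 115.5]
tool_rot: [-3.142, -0.0, 1.69]
force: [-0.2, 0.1, -0.7]
width: 47.5
gripper_force: 61.9
```

send_rows([
  [[0,0,0.05,0,0,0],[0,0,0.08,0,0,0],[0,0,0.08,0,0,0],[0,0,0.08,0,0,0]],
])

```text
clock: 16.1
eef_pos: [479.7, -144.7, 115.2]
tool_rot: [3.141, -0.0, 1.69]
force: [-0.6, 0.6, 6.5]
width: 47.7
gripper_force: 62.6
```

send_rows([
  [[0,0,0,0,0,0],[0,0,0,0,0,0],[0,0,0,0,0,0],[0,0,0,0,0,0],[0,0,0,0,0,0],[0,0,0,0,0,0],[0,0,0,0,0,0],[0,0,0,0,0,0]],
], grip=0)

```text
clock: 16.9
eef_pos: [479.7, -144.7, 114.7]
tool_rot: [-3.142, -0.0, 1.69]
force: [-0.9, 0.6, -0.6]
width: 85.5
gripper_force: 0.0
```

send_rows([
  [[0,0,-1,0,0,0],[0,0,-3,0,0,0],[0,0,-6,0,0,0],[0,0,-9,0,0,0],[0,0,-10,0,0,0],[0,0,-10,0,0,0],[0,0,-10,0,0,0],[0,0,-10,0,0,0]],
])

```text
clock: 17.7
eef_pos: [478.9, -144.4, 213.6]
tool_rot: [-3.139, -0.001, 1.69]
force: [0.1, -0.1, 0.1]
width: 85.6
gripper_force: 0.0
```

Run:
```python
from h import *
import cv2
s=ctrl.read_state();print(s["eef_pos"],s["tool_rot"],s["width"],s["force"])
im=ctrl.get_image("wrist");cv2.imwrite("pics/w5.png",im["pixels"][:,:,::-1])
go(492.3,-339.2,120,0.12)
```

```text
[ 478.93084594 -144.40988621  213.57324801] [-3.13931682e+00 -9.08222649e-04  1.68988285e+00] 85.60255450573479 [ 0.09484543 -0.11297037  0.1314099 ]
[-19.5   -0.98   3.94] [-3.00e-03  1.00e-03  1.57e+00]
[-19.5   -0.98   3.94] [-1.000e-03 -3.000e-03 -1.572e+00]
```

View pics/w5.png

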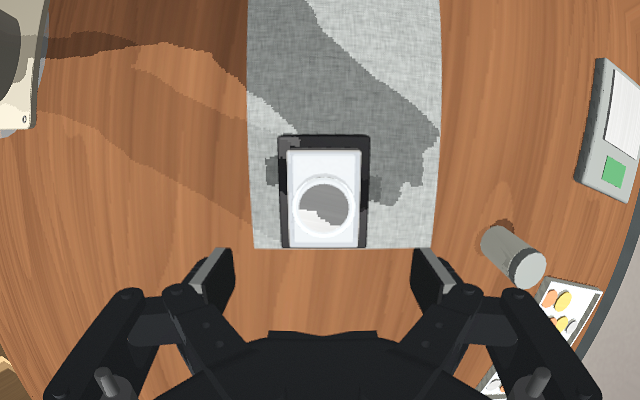

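The large capsule is centred at (323.5,205) on the slab, with the slab's far corners at (286,150) and (361,151). Next, the small capsule.

send_rows([
  [[-2,-0.1,0,0,0,0.15],[-4,-0.2,0,0,0,0.3],[-6,-0.3,0,0,0,0.45],[-8,-0.4,0,0,0,0.6],[-10,-0.5,0,0,0,0.75],[-12,-0.6,0,0,0,0.9],[-14,-0.7,0,0,0,1.05],[-16,-0.8,0,0,0,1.2],[-17.5,-0.9,1,0,0,1.35],[-19,-1,2,0,0,1.5]],
])

```text
clock: 18.75
eef_pos: [492.0, -335.2, 193.4]
tool_rot: [-3.141, 0.001, 0.183]
force: [-0.3, -0.4, 0.2]
width: 85.4
gripper_force: 0.0
```

send_rows([
  [[0,0.5,2,0,0,0.07],[0,0.5,2,0,0,0.07],[0,0.5,2,0,0,0.07],[0,0.5,2,0,0,0.07],[0,0.5,2,0,0,0.07],[0,0.5,2,0,0,0.07]],
])

```text
clock: 19.35
eef_pos: [493.6, -339.3, 175.4]
tool_rot: [3.141, -0.001, 0.121]
force: [0.8, 0.2, -0.7]
width: 85.6
gripper_force: 0.0
```

Run:
```python
from h import *
import cv2
s=dict(eef_pos=np.array([478.93,-144.41,213.57]),tool_rot=[-3.13932,-.00091,1.68988])
print("large",wpt(323.5,205,55,s),"slab",np.mean([wpt(*p,39,s) for p in((286,150),(361,151),(359,246),(287,246))],0))
s=ctrl.read_state();print(s["eef_pos"],s["tool_rot"],s["qpos"])
im=ctrl.get_image("wrist");cv2.imwrite("pics/w6.png",im["pixels"][:,:,::-1])
```

```text
large [ 479.52274326 -143.7295136 ] slab [ 479.43124448 -144.40639269]
[ 493.57238445 -339.27954635  175.40138919] [ 3.14123583e+00 -1.09560383e-03  1.20676142e-01] [ 0.20735698  0.79734545  0.58203198  1.78754386 -0.61898166  0.74598579
 -0.33026715]
```

View pics/w6.png

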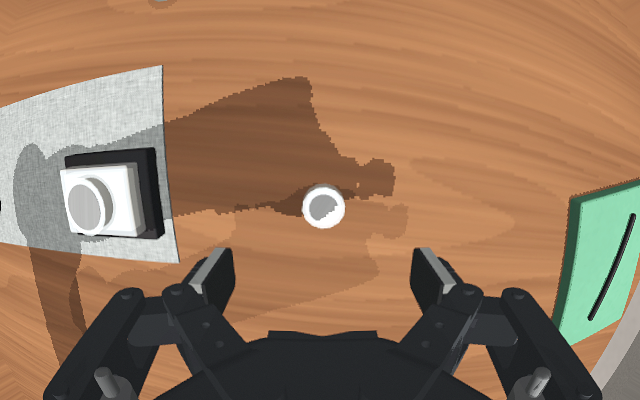

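The small capsule's top is centred at (324,208), between the fingers. The placed stack is fine: large capsule within 1 mm of the slab centre.

Run:
```python
from h import *
s=ctrl.read_state();p=wpt(324,208,16,s);print(p);go(*p,22.5,.12)
```

```text
[ 491.64882763 -341.02753789]
[-0.21  0.14  9.88] [ 0.    -0.001  0.   ]
[-0.21  0.14  9.88] [ 1.000e-03  0.000e+00 -3.141e+00]
```

send_rows([
  [[-0.2,0.15,3,0,0,0],[-0.2,0.15,6,0,0,0],[-0.2,0.15,8,0,0,0],[-0.2,0.15,9.3,0,0,0],[-0.2,0.15,9.8,0,0,0],[-0.2,0.15,9.8,0,0,0],[-0.2,0.15,9.8,0,0,0],[-0.2,0.15,9.8,0,0,0],[-0.2,0.15,9.8,0,0,0]],
])

```text
clock: 20.3
eef_pos: [491.9, -341.4, 77.5]
tool_rot: [3.141, -0.001, 0.12]
force: [0.5, 0.2, 0.6]
width: 85.6
gripper_force: 0.0
```

send_rows([
  [[0,0,0,0,0,0],[0,0,0,0,0,0],[0,0,0,0,0,0],[0,0,0,0,0,0],[0,0,0,0,0,0],[0,0,0,0,0,0],[0,0,0,0,0,0],[0,0,0,0,0,0],[0,0,0,0,0,0]],
], grip=255)

```text
clock: 21.2
eef_pos: [491.5, -341.3, 77.1]
tool_rot: [3.141, -0.0, 0.12]
force: [-0.1, 0.9, 5.6]
width: 31.2
gripper_force: 59.2
```

send_rows([
  [[0,0,-3,0,0,0],[0,0,-6,0,0,0],[0,0,-9,0,0,0],[0,0,-12,0,0,0],[0,0,-14,0,0,0],[0,0,-14,0,0,0],[0,0,-14,0,0,0],[0,0,-14,0,0,0],[0,0,-14,0,0,0]],
])

```text
clock: 22.1
eef_pos: [491.0, -340.7, 215.3]
tool_rot: [-3.14, 0.002, 0.12]
force: [0.6, -0.2, -0.6]
width: 31.2
gripper_force: 59.5
```

Run:
```python
from h import *
s=ctrl.read_state();print(s["eef_pos"],s["tool_rot"],s["width"],s["force"])
go(523.5,134,156,.12)
```

```text
[ 490.95905426 -340.68308458  215.34476787] [-3.14005339e+00  1.81279514e-03  1.19765078e-01] 31.16016277436864 [ 0.60246378 -0.2008489  -0.61874485]
[  8.9  -46.74   0.59] [-0.002  0.002 -0.   ]
[  8.9  -46.74   0.59] [3.000e-03 2.000e-03 3.141e+00]
```

send_rows([
  [[0.8,-4,0,0,0,0],[1.6,-8.5,0,0,0,0],[2.5,-13,0,0,0,0],[3.3,-17.5,0,0,0,0],[4.2,-22,0,0,0,0],[5,-26.5,0,0,0,0],[5.9,-31,0,0,0,0],[6.7,-35.5,0,0,0,0],[7.6,-40,0,0,0,0],[8.5,-44.5,0,0,0,0]],
])

```text
clock: 23.1
eef_pos: [522.2, 112.6, 216.0]
tool_rot: [3.141, 0.001, 0.12]
force: [0.4, -0.1, -0.4]
width: 31.1
gripper_force: 59.6
```

send_rows([
  [[0.4,-2.2,1.5,0,0,0],[0.4,-2.2,3,0,0,0],[0.4,-2.2,4,0,0,0],[0.4,-2.2,4,0,0,0],[0.4,-2.2,4,0,0,0],[0.4,-2.2,4,0,0,0],[0.4,-2.2,4,0,0,0]],
])

```text
clock: 23.8
eef_pos: [524.4, 132.5, 177.3]
tool_rot: [-3.141, -0.001, 0.119]
force: [-0.6, -0.3, 0.1]
width: 31.3
gripper_force: 59.6
```

Run:
```python
from h import *
import cv2
s=ctrl.read_state();print(s["eef_pos"],s["tool_rot"],s["width"],s["force"])
im=ctrl.get_image("wrist");cv2.imwrite("pics/w7.png",im["pixels"][:,:,::-1])
go(523.5,134,27.5,.12)
```

```text
[524.40348287 132.49565716 177.2730579 ] [-3.14145217e+00 -1.06213583e-03  1.18533450e-01] 31.337504305381064 [-0.56366303 -0.28904528  0.09004173]
[-0.08 -0.14  9.57] [-0.    -0.001 -0.001]
[-0.08 -0.14  9.57] [-2.000e-03  0.000e+00  3.141e+00]
```

View pics/w7.png

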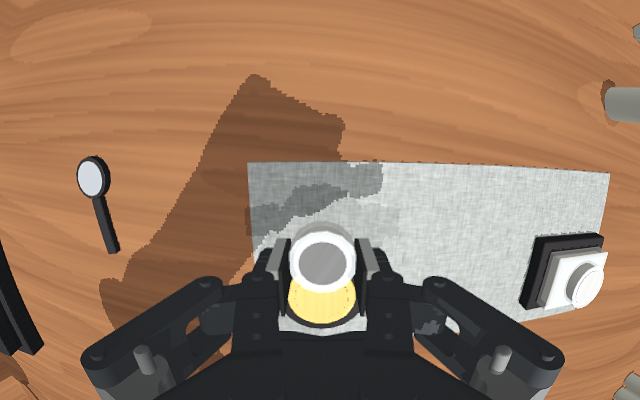

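The capsule is held in line with the round plinth (medal at (322,300)), and the magnifier is untouched. Lowering.

send_rows([
  [[-0.1,-0.15,3,0,0,0],[-0.1,-0.15,6,0,0,0],[-0.1,-0.15,8,0,0,0],[-0.1,-0.15,9,0,0,0],[-0.1,-0.15,9.5,0,0,0],[-0.1,-0.15,9.7,0,0,0],[-0.1,-0.15,9.7,0,0,0],[-0.1,-0.15,9.7,0,0,0],[-0.1,-0.15,9.7,0,0,0],[-0.1,-0.15,9.7,0,0,0]],
])

```text
clock: 24.85
eef_pos: [523.1, 134.6, 80.1]
tool_rot: [-3.141, -0.001, 0.12]
force: [-0.7, 0.2, 2.0]
width: 31.2
gripper_force: 59.8
```

send_rows([
  [[0,0,0,0,0,0],[0,0,0,0,0,0],[0,0,0,0,0,0]],
])

```text
clock: 25.15
eef_pos: [523.1, 134.6, 80.1]
tool_rot: [-3.141, -0.001, 0.12]
force: [-0.1, 1.9, 5.0]
width: 31.2
gripper_force: 60.0
```

Touching; release, lift, and go to the tube.

send_rows([
  [[0,0,0,0,0,0],[0,0,0,0,0,0],[0,0,0,0,0,0],[0,0,0,0,0,0],[0,0,0,0,0,0],[0,0,0,0,0,0],[0,0,0,0,0,0],[0,0,0,0,0,0],[0,0,0,0,0,0]],
], grip=0)

```text
clock: 26.05
eef_pos: [522.8, 134.5, 79.7]
tool_rot: [-3.142, 0.0, 0.12]
force: [0.7, 1.2, 0.5]
width: 85.5
gripper_force: 0.0
```

send_rows([
  [[0,0,-1,0,0,0],[0,0,-3,0,0,0],[0,0,-6,0,0,0],[0,0,-9,0,0,0],[0,0,-12,0,0,0],[0,0,-14,0,0,0],[0,0,-14,0,0,0],[0,0,-14,0,0,0],[0,0,-14,0,0,0]],
])

```text
clock: 26.95
eef_pos: [522.1, 134.6, 219.0]
tool_rot: [-3.141, 0.002, 0.12]
force: [0.3, -0.4, 0.1]
width: 85.4
gripper_force: 0.0
```

Run:
```python
from h import *
s=ctrl.read_state();print(s["eef_pos"],s["tool_rot"],s["width"],s["force"])
go(675.5,-178.7,156,1.2)
```

```text
[522.09712725 134.6215807  218.96908583] [-3.14147656e+00  1.71195716e-03  1.19902322e-01] 85.38019931819515 [ 0.33204612 -0.44506293  0.09211171]
[11.48 32.94  0.87] [-1.00e-03  1.00e-03 -1.08e+00]
[11.48 32.94  0.87] [2.000e-03 1.000e-03 2.061e+00]
```

send_rows([
  [[1.4,4,0,0,0,0],[2.8,8,0,0,0,0],[4.2,12,0,0,0,0],[5.6,16,0,0,0,0],[7,20,0,0,0,0],[8.4,24,0,0,0,0],[9.8,28,0,0,0,0],[11,31.5,0,0,0,0],[11.5,32.9,0,0,0,0],[11.5,32.9,0,0,0,0]],
])

```text
clock: 27.95
eef_pos: [675.5, -182.1, 218.0]
tool_rot: [3.14, 0.002, 0.115]
force: [-0.2, 0.0, -0.2]
width: 85.4
gripper_force: 0.0
```

send_rows([
  [[0,0,0,0,0,0],[0,0,0,0,0,0],[0,0,0,0,0,0],[0,0,0,0,0,0],[0,0,0,0,0,0]],
])

```text
clock: 28.45
eef_pos: [676.4, -177.6, 219.8]
tool_rot: [-3.141, -0.0, 0.121]
force: [-0.5, 0.0, 0.3]
width: 85.7
gripper_force: 0.0
```

Run:
```python
from h import *
import cv2
s=ctrl.read_state();print(s["eef_pos"],s["tool_rot"],s["width"],s["force"])
im=ctrl.get_image("wrist");cv2.imwrite("pics/w8.png",im["pixels"][:,:,::-1])
```

```text
[ 676.3641098  -177.5816429   219.84105555] [-3.14132472e+00 -1.69063763e-04  1.20759244e-01] 85.66534876976331 [-0.51936863  0.0233829   0.28459999]
```

View pics/w8.png

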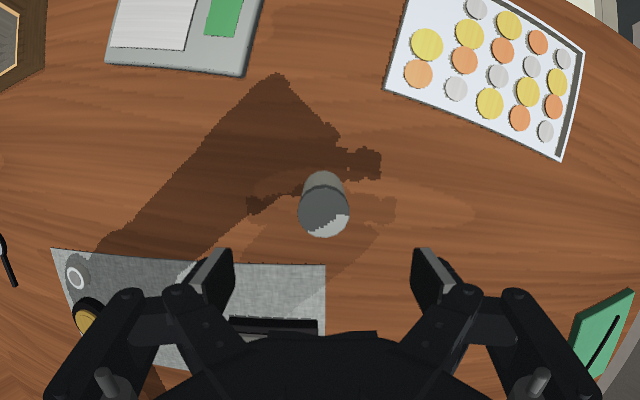

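The tube cap is centred at (324,211), between the fingers, and the small capsule lies flat on the mat at (76,278).

Run:
```python
from h import *
s=ctrl.read_state();p=wpt(324,211,75,s);print(p);go(*p,40,.12)
```

```text
[ 676.47041076 -179.14471735]
[-0.    0.13 12.58] [-0. -0.  0.]
[-0.    0.13 12.58] [ 0.    -0.    -3.141]
```

send_rows([
  [[0,0.1,3,0,0,0],[0,0.1,6,0,0,0],[0,0.1,8.5,0,0,0],[0,0.1,10.5,0,0,0],[0,0.1,12,0,0,0],[0,0.1,12.5,0,0,0],[0,0.1,12.5,0,0,0],[0,0.1,12.5,0,0,0],[0,0.1,12.5,0,0,0]],
])

```text
clock: 29.4
eef_pos: [677.1, -179.8, 96.0]
tool_rot: [3.141, -0.002, 0.12]
force: [0.3, -0.5, -0.1]
width: 85.6
gripper_force: 0.0
```

send_rows([
  [[0,0,0,0,0,0],[0,0,0,0,0,0],[0,0,0,0,0,0],[0,0,0,0,0,0],[0,0,0,0,0,0],[0,0,0,0,0,0],[0,0,0,0,0,0],[0,0,0,0,0,0],[0,0,0,0,0,0]],
], grip=255)

```text
clock: 30.3
eef_pos: [676.7, -179.3, 95.1]
tool_rot: [-3.142, -0.001, 0.12]
force: [0.3, 1.8, 5.4]
width: 36.7
gripper_force: 60.0
```

send_rows([
  [[0,0,-2,0,0,0],[0,0,-4,0,0,0],[0,0,-6,0,0,0],[0,0,-8,0,0,0],[0,0,-10,0,0,0],[0,0,-10,0,0,0],[0,0,-10,0,0,0],[0,0,-10,0,0,0],[0,0,-10,0,0,0]],
])

```text
clock: 31.2
eef_pos: [675.8, -179.1, 193.2]
tool_rot: [-3.141, 0.002, 0.12]
force: [0.3, -0.4, -1.9]
width: 36.7
gripper_force: 60.3
```

Run:
```python
from h import *
s=ctrl.read_state();print(s["eef_pos"],s["tool_rot"],s["width"],s["force"])
go(462.8,-9.5,140,.12)
```

```text
[ 675.75024432 -179.06940421  193.23214033] [-3.14056502e+00  2.22528314e-03  1.19676215e-01] 36.680404196980874 [ 0.28115139 -0.4168972  -1.93177619]
[-1.912e+01 -1.938e+01 -1.000e-02] [-0.001  0.002 -0.   ]
[-1.912e+01 -1.938e+01 -1.000e-02] [3.000e-03 2.000e-03 3.141e+00]
```

send_rows([
  [[-2.5,-2.5,0,0,0,0],[-5,-5,0,0,0,0],[-7.5,-7.6,0,0,0,0],[-10,-10.1,0,0,0,0],[-12.5,-12.7,0,0,0,0],[-15,-15.2,0,0,0,0],[-17.5,-17.7,0,0,0,0],[-19.1,-19.4,0,0,0,0],[-19.1,-19.4,0,0,0,0],[-19.1,-19.4,0,0,0,0]],
])

```text
clock: 32.2
eef_pos: [463.9, -9.5, 194.6]
tool_rot: [3.141, -0.0, 0.12]
force: [0.6, -1.1, -1.8]
width: 36.9
gripper_force: 60.6
```

send_rows([
  [[0,0,0,0,0,0],[0,0,0,0,0,0],[0,0,0,0,0,0],[0,0,0,0,0,0],[0,0,0,0,0,0]],
])

```text
clock: 32.7
eef_pos: [463.7, -9.8, 194.6]
tool_rot: [3.142, 0.0, 0.119]
force: [0.5, 0.3, -1.2]
width: 36.7
gripper_force: 60.6
```

Run:
```python
from h import *
s=ctrl.read_state();print(s["eef_pos"],s["tool_rot"],s["width"],s["force"])
go(463.2,-9.7,45,.12)
```

```text
[463.70687135  -9.83333467 194.61265096] [3.14152051e+00 7.60652682e-05 1.19405249e-01] 36.71022148976456 [ 0.53600786  0.26562857 -1.17466848]
[-0.05 -0.02  9.56] [ 0.     0.    -0.001]
[-0.05 -0.02  9.56] [ 0.    -0.     3.141]
```

send_rows([
  [[0,0,3,0,0,0],[0,0,6,0,0,0],[0,0,8,0,0,0],[0,0,9,0,0,0],[0,0,9.4,0,0,0],[0,0,9.6,0,0,0],[0,0,9.65,0,0,0],[0,0,9.65,0,0,0],[0,0,9.65,0,0,0],[0,0,9.65,0,0,0]],
])

```text
clock: 33.7
eef_pos: [463.8, -9.5, 98.5]
tool_rot: [3.142, -0.001, 0.12]
force: [0.7, -0.9, -2.1]
width: 36.8
gripper_force: 60.6
```

send_rows([
  [[0,0,0,0,0,0],[0,0,0,0,0,0],[0,0,0,0,0,0]],
])

```text
clock: 34.0
eef_pos: [463.6, -9.6, 98.2]
tool_rot: [-3.142, -0.0, 0.12]
force: [0.1, -0.1, -1.1]
width: 36.7
gripper_force: 60.6
```

send_rows([
  [[0,0,0.05,0,0,0],[0,0,0.08,0,0,0],[0,0,0.08,0,0,0],[0,0,0.08,0,0,0]],
])

```text
clock: 34.4
eef_pos: [463.6, -9.7, 98.0]
tool_rot: [-3.141, -0.001, 0.12]
force: [-0.7, -0.6, 7.7]
width: 36.4
gripper_force: 61.4
```

send_rows([
  [[0,0,0,0,0,0],[0,0,0,0,0,0],[0,0,0,0,0,0],[0,0,0,0,0,0],[0,0,0,0,0,0],[0,0,0,0,0,0],[0,0,0,0,0,0],[0,0,0,0,0,0],[0,0,0,0,0,0]],
], grip=0)

```text
clock: 35.3
eef_pos: [463.6, -9.6, 97.4]
tool_rot: [-3.142, -0.0, 0.12]
force: [-0.3, -0.2, -0.0]
width: 85.2
gripper_force: 0.0
```

send_rows([
  [[0,0,-1,0,0,0],[0,0,-3,0,0,0],[0,0,-6,0,0,0],[0,0,-9,0,0,0],[0,0,-12,0,0,0],[0,0,-15,0,0,0],[0,0,-15,0,0,0],[0,0,-15,0,0,0],[0,0,-15,0,0,0]],
])

```text
clock: 36.2
eef_pos: [462.9, -9.3, 246.5]
tool_rot: [-3.141, 0.002, 0.12]
force: [-1.3, 0.1, -0.8]
width: 85.3
gripper_force: 0.0
```

Run:
```python
from h import *
import cv2
s=ctrl.read_state();print(s["eef_pos"],s["tool_rot"],s["width"],s["force"])
w=ctrl.get_image("wrist")["pixels"];c=ctrl.get_image("scene")["pixels"]
c=cv2.resize(c[100:280,160:460],(640,384))
cv2.imwrite("pics/end.png",cv2.resize(cv2.vconcat([w,c]),(480,588))[:,:,::-1]);cv2.imwrite("pics/w9.png",w[:,:,::-1])
```

```text
[462.94277688  -9.27150921 246.50051197] [-3.14102396e+00  1.78877660e-03  1.20084707e-01] 85.27337761027192 [-1.29971433  0.05859802 -0.75406377]
```

View pics/end.png

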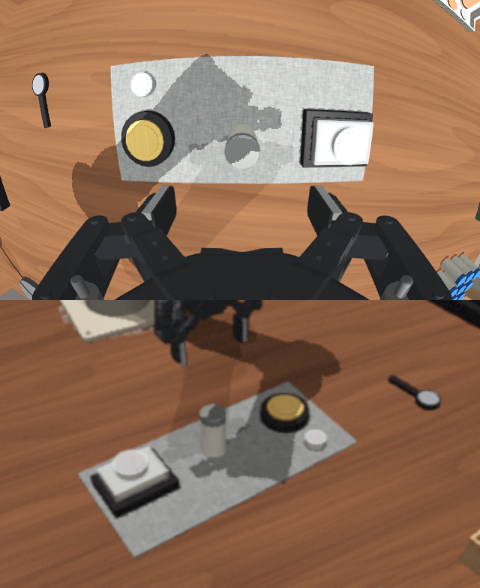

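Everything is in place: the stack on the oblong plinth, the tube upright midway, the small capsule at (142,84) behind the medal at (144,141), and the magnifier untouched. I'll run one numeric check, then hand in.

Run:
```python
from h import *
s=ctrl.read_state();k=4/3
c=wpt(142*k,84*k,19,s);m=wpt(144*k,141*k,27,s)
d=R.from_euler('z',-.121).apply(np.r_[c-m,0]);print(c,m,d)
if 65<d[0]<89 and abs(d[1])<12: print(ctrl.finish_job())
```

```text
[523.65697111 132.41060339] [447.20129444 122.38188303] [77.10718168  0.72681556  0.        ]
the job is handed in; nothing more can be done
None
```

The display is set as asked and the job is handed in; my last measurements put every piece within tolerance and the magnifier was left where it lay, but the judge's result was not reported.

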